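# Load the reference weight through the one-way gate

### The arm

A 6-joint arm with a two-finger parallel gripper is mounted at the origin on the work surface. World frame = base frame: x ahead of the robot, y to its left, z up, the work surface at z = 0. Lengths are in m, angles in rad, forces in N, time in s.
With the tool pointing down it reaches from about 0.425 to 0.925 m from the base axis. Payload 12.5 kg.
Tool frame: the origin (TCP) lies between the finger pads; the fingertips stand arm.tip_reach ahead of it and the grasp point (between the pads) is the TCP (arm.tip_reach is the distance from the TCP to the fingertips, in m); z points along the fingers, y is the direction in which the jaws open and shut (so a half turn about z gives the same grasp; the last joint's range is limited). The gripper opens to 85 mm and grips with 20 to 120 N. Pads are 22 mm wide; open, the fingers measure 114 mm over their backs; the gripper's body (76 mm by 85 mm) begins 54 mm behind the grasp point. The pads swing forward as they close: fully open they stand 13 mm farther back than shut.
Start: joints at [-1.243, 0.491, 1.559, -0, 1.092, -0.106], TCP at [0.263, -0.567, 0.216] pointing down, gripper open.
Joint ranges: [-3.1, 3.1], [-0.84, 2.19], [0.05, 2.79], [-1.13, 4.28], [0.06, 2.93], [-2.69, 2.69]. Speed limits (rad/s): [2.22, 2.22, 2.79, 3.14, 3.14, 3.14].

### API

Orientations are given as [roll, pitch, yaw] about the fixed x, y, z axes, in that order (R = Rz(yaw) Ry(pitch) Rx(roll)).
In Python, from cell import arm gives the robot as it stands.
- The arm moves only by the tool drive_tool, never from a script. Its arguments are lists of equal length, an entry for each row: "linear": the shift along the world's x, y, z in mm, a list of three; "turn": the turn, a rotation vector about the world's x, y, z in rad, a list of three; "jaw": the opening in per cent of the stroke, from 0 (shut) to 100 (fully open). In form: {"linear": [[dx, dy, dz], ...], "turn": [[rx, ry, rz], ...], "jaw": [jaw, ...]}. A call has 1 to 20 rows; each row shifts and turns the pose as measured when the row begins; what a row does not reach is not made up. A row lasts 1/12 s, in which the tool goes at most 41.7 mm and 7.16 degrees, less where a joint would pass 70% of its speed; a pose out of reach is approached as far as the arm can. A call is refused whole if a number of a shift passes 41.7 or a number of a turn 0.125, either way. A call with a gripper value outside its range is refused whole. The fingers move at their own pace and stop on an object; "force" is the grip in N (left out, the last holds). Time passes only in rows, so rows that do not move let the fingers close. It gives the time, the measured TCP pose, the force and the opening at its end, in the units of the state.
- arm.state(): the state, without advancing time (a new reading comes with each control period).
- arm.grab_frame(name): name is "side" or "top" or "wrist"; returns a dict with "color" (420x560x3 uint8, blue, green, red), "fovy" (degrees; the focal length in pixels is half the picture's height over the tangent of half this angle, whatever the lens; pixels are square), "cx", "cy" (the principal point, pixels), "R" (3x3) and "t" (3): a world point X has camera coordinates R X + t. Camera axes: x right, y down, z forward; pixel columns grow to the right and rows downward; lengths in m; the calibration is good to about 2 mm. A picture is of the moment at which its call begins. There is no depth.
- arm.sign_off(): hands the job in, once; it reports no verdict.
The state is a dict: "time_s": time; "joints": joint angles; "joint_velocities": joint speeds; "joint_torque": joint torques, N m; "tcp_pos": TCP position; "ee_rot": TCP orientation; "ft_force": force on the tool from outside, world axes, zero at the start; "ft_torque": the same for the moment, N m; "finger_gap": finger opening in m.
Only numpy, scipy, OpenCV 4.12 (cv2) and the standard library are available. Lean on these libraries where they do the work, as an engineer would, in place of code of your own. Each camera call takes 0.05 s, during which the arm holds its last target. There are 200 camera calls.

### The job

Take the largest of the three steel knob weights, set it upright in the open mouth of the loading lane and slide it in through the sprung one-way gate until it is fully home against the sprung pad at the far end. Press it home with about 10 newtons for a moment, and never over 20, since it is a reference weight; then let go, leaving it upright inside with the gate sprung fully shut behind it. Leave the other weights and the gauge where they are.

Things in the scene. Friction and masses are not known exactly. Their poses are not given: they have to be found in the camera images.
- weight_mid (a point): Centre (half-way up, 44 mm above its foot) of the largest of three steel knob weights, upright, about 0.55 kg. From its foot up: round body 42 mm in diameter and 40 mm high, neck 18 mm in diameter and 22 mm high, round knob 26 mm in diameter and 26 mm high; 88 mm in all. So the middle of the knob is 31 mm above this point. Its z axis points up.
- weight_b_mid (a point): Centre of the medium steel knob weight (body 34 mm in diameter, 63 mm high in all). Leave it where it stands.
- weight_c_mid (a point): Centre of the small steel knob weight (body 28 mm in diameter, 48 mm high in all). Leave it where it stands.
- lane: Loading lane: fixed aluminium channel 275 x 78 mm, 58 mm high. Origin on the bench under the gate, on the centre line; x runs along the lane, inwards; y left, z up. Floor plate 6 mm thick, x = -95 to 180 mm. Past the gate the walls are 50 mm high (inner faces y = -24, +34 mm). A hood, 58 mm high, covers the end from x = 148 mm.
- mouth (a point): Middle of the lane's open mouth, on top of the floor plate, 62 mm before the gate (lane x = -62 mm, z = 6 mm). Nothing above it. Low side walls, 26 mm above the bench, from x = -89 to -3 mm, close in from about 34 mm to 24 mm either side of the centre line. Set the weight down here.
- slot (a point): Point on the centre line 60 mm past the gate, at the top of the clear roof (54 mm above the bench). From x = 5 mm two clear lips, 50 to 54 mm above the bench, roof the lane and leave a slot 30 mm wide (y = -15 to 15 mm): the weight's body goes under them, its neck runs in the slot, its knob stays above. So the weight gets in only by the mouth.
- flap (a joint): The gate: steel plate 50 mm wide, 36 mm high across the lane at x = 2 mm, on an upright hinge at its left (y = 29 mm). 0 is shut; it swings inwards only, up to 1.5 rad; a spring shuts it. Pushing the weight through takes about 3 to 8 N. It rides along the weight's side and can shut only once the weight's axis is about 70 mm past the gate.
- endstop: End block, fixed in the lane, same origin and axes as lane. It carries a sprung rubber pad facing the gate. How far a screw sets the pad out is not measured: the weight meets it with its axis anywhere from 75 to 123 mm past the gate (which is shut by then). Spring: 1 mm for every 8 N, 6 mm at most.
- gauge: A round pressure gauge 80 mm in diameter on a small round foot, 138 mm high, standing loose on the bench; origin under its foot. Leave it where it stands.
Not all that is in view belongs to the job. Leave any blue look-alike of the part that bears weight_mid alone.

How it is judged:
By the outcome, as a careful person would: the job done as asked, in the order asked, and still so for the second after the job is handed in, with the robot touching nothing.
It also fails if it takes over 56 s, if anything falls off the work surface, if the arm or the gripper's body presses on something with over 40 N, if the wrist force passes 120 N, or if a joint passes its speed limit or range.

## Working session

There is one attempt and no reset: what is moved stays moved. The work goes in short steps, Python scripts to look and compute and a tool call to move; the robot and the scene stay as the last step left them, time stands still between calls to the robot, and variables do not carry over. Pictures are saved under pics/ and viewed, about 8 in all and at most 12, crops included, and the job is handed in when it is done.

Besides the shell and the picture viewer there is one more tool, called in YAML: its name, and indented under it one key for each argument. drive_tool: Moves the arm, as the interface text tells. Its arguments: {"type":"object","properties":{"linear":{"type":"array"},"turn":{"type":"array"},"jaw":{"type":"array"},"force":{"type":"number"}},"required":["linear","turn","jaw"]}

```bash
mkdir -p pics; cat > h.py <<'E'
import numpy as np, cv2, pickle
from cell import arm
def grab(n, save):
    f=arm.grab_frame(n); cv2.imwrite(f'pics/{save}.png',f['color']); pickle.dump(f,open(f'pics/{save}.pkl','wb')); return f
def load(s): return pickle.load(open(f'pics/{s}.pkl','rb'))
def ray(f,u,v):
    R=np.array(f['R']);t=np.array(f['t']);fl=210/np.tan(np.radians(f['fovy'])/2)
    d=R.T@np.array([(u-f['cx'])/fl,(v-f['cy'])/fl,1]); return -R.T@t, d/np.linalg.norm(d)
def plane(f,u,v,z):
    o,d=ray(f,u,v); return o+d*(z-o[2])/d[2]
def tri(*obs):
    A=np.zeros((3,3));b=np.zeros(3);L=[ray(*o) for o in obs]
    for o,d in L: P=np.eye(3)-np.outer(d,d);A+=P;b+=P@o
    X=np.linalg.solve(A,b); return X,[np.linalg.norm((np.eye(3)-np.outer(d,d))@(X-o))*1000 for o,d in L]
def proj(f,X):
    c=np.array(f['R'])@X+np.array(f['t']);fl=210/np.tan(np.radians(f['fovy'])/2)
    return c[0]/c[2]*fl+f['cx'],c[1]/c[2]*fl+f['cy']
E
python3 - <<'E'
from h import *
a=[grab(n,n+'0') for n in('side','top','wrist')]
for f in a: print(f['fovy'],f['cx'],f['cy'],-np.array(f['R']).T@f['t'], np.array(f['R'])[2])
cv2.imwrite('pics/all0.png',cv2.resize(np.vstack([np.hstack([a[0]['color'],a[1]['color']])]),None,fx=800/1120,fy=800/1120))
s=arm.state();print(s['tcp_pos'],s['ee_rot'],s['ft_force'],s['time_s'],arm.tip_reach)
E
```

```text
51.9539804965254 287.1230274570983 202.79979401857292 [ 0.44797744 -0.89989708  0.71336722] [ 0.03681782  0.80913081 -0.58647403]
51.15166515282662 275.2998273735223 212.87411366129044 [ 0.40721823 -0.00472112  1.1525867 ] [ 0.09494828  0.02598534 -0.995143  ]
67.15181714755305 285.05615045244247 206.00389128812142 [ 0.33626147 -0.53274276  0.37404014] [-0.28517102 -0.13132617 -0.94943716]
[ 0.26266836 -0.56693486  0.21557824] [-3.14077079e+00 -7.20722716e-05  4.33807228e-01] [-0.44778191  0.5986575   0.20126186] 0.15 0.019
```

View pics/side0.png

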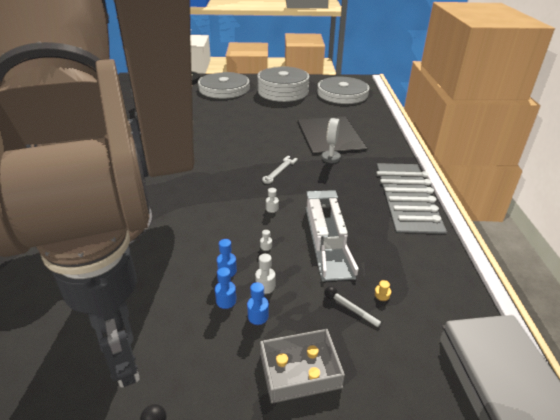

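View pics/top0.png

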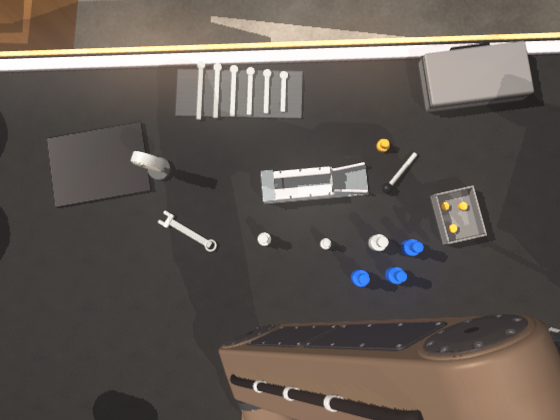

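Side view: the steel knob weights are at (265,275), (272,202) and (266,241). The blue look-alikes are at (226,260), (226,290) and (257,305). The lane runs from its mouth at (340,262) to its hood at (322,200). Top view: the same weights are at (379,242), (264,239) and (326,243), and the lane spans (262..368, 185). The weight at side (265,275) / top (379,242) looks largest; I'll confirm in a crop.

```bash
python3 - <<'E'
from h import *
s,t=load('side0'),load('top0')
print('knob/neck rough',[np.round(x,4) for x in tri((s,265,259),(t,381,242))])
for n,p in dict(mid=(265,287),b=(272,208),c=(266,246)).items(): print(n,plane(s,*p,0.01))
a=cv2.resize(s['color'][180:330,190:390],(800,600),interpolation=3)
b=cv2.resize(t['color'][150:260,250:400],(800,587),interpolation=3)
b=b[:]; cv2.imwrite('pics/c1.png',a); cv2.imwrite('pics/c2.png',b)
E
```

```text
knob/neck rough [array([ 0.4336, -0.2312,  0.0821]), array([0.7881, 0.7881])]
mid [ 0.43366297 -0.24321198  0.01      ]
b [0.4499933  0.04653221 0.01      ]
c [ 0.4348098  -0.10886215  0.01      ]
```

View pics/c1.png

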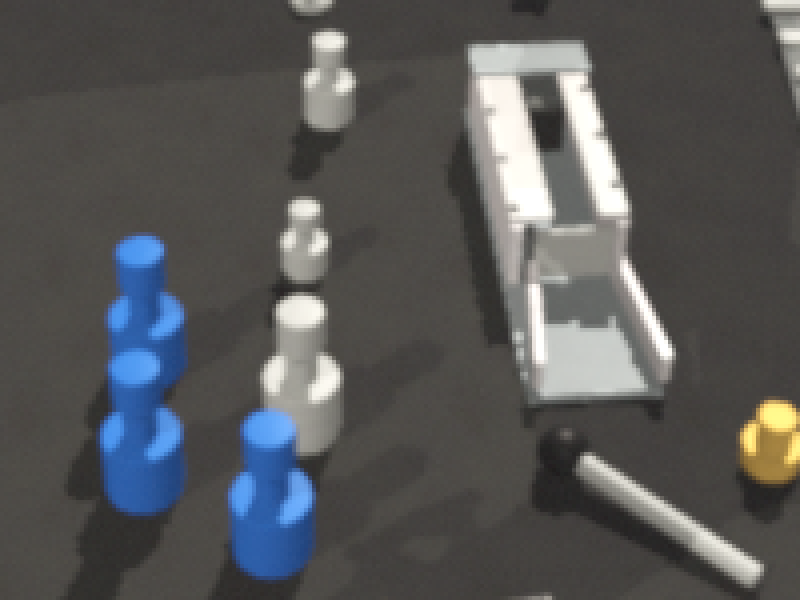

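View pics/c2.png

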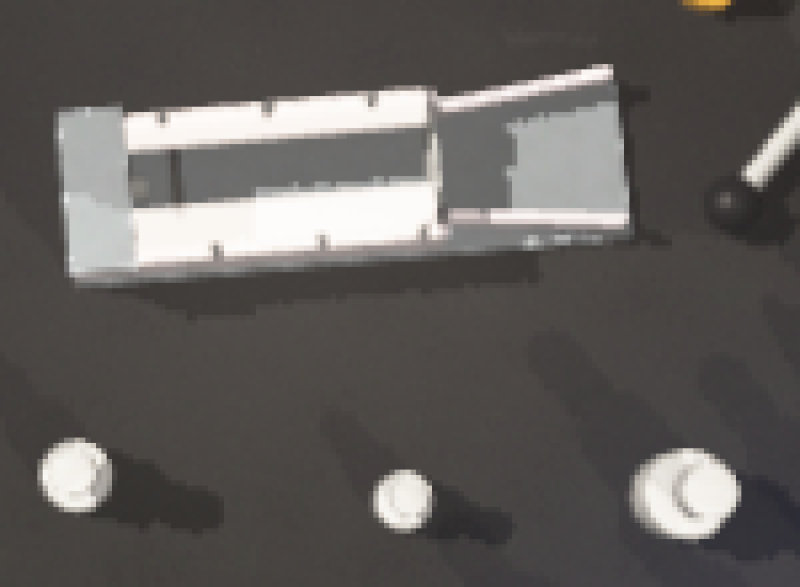

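The crops confirm the largest steel weight: its knob top is at side (265,258) / top (383.5,241), and its body is clearly wider than the other two steel ones. The blue ones are look-alikes. The lane's slot corners show clearly in the top crop. Next I'll compute positions for everything.

```bash
python3 - <<'E'
from h import *
s,t=load('side0'),load('top0')
S=lambda u,v:(s,u/4+190-.4,v/4+180-.4); T=lambda u,v:(t,u/5.333+250-.4,v/5.333+150-.4)
P=lambda n,*o:print(n,*[np.round(x,4) for x in tri(*o)])
P('knobtop',S(300,312),T(712,487))
# lane: slot corners, hood corners
P('slot entry y-',S(600,215),T(433,124)); P('slot entry y+',S(550,215),T(433,181))
P('hood far y+',S(470,47),T(68,270)); P('hood near y-',S(590,72),T(122,106)); P('hood far y-',S(583,44),T(58,110))
a=plane(*T(433,124),.054);b=plane(*T(433,181),.054)
c=plane(*T(130,155),.054);d=plane(*T(133,209),.054)
print('slot width',np.linalg.norm(a-b),np.linalg.norm(c-d),'len',np.linalg.norm((c+d-a-b)/2))
ax=(c+d-a-b)[:2];yaw=np.arctan2(ax[1],ax[0]);ex=np.array([np.cos(yaw),np.sin(yaw)])
org=(a+b)[:2]/2-.005*ex
print('yaw',yaw,'gate origin',org,'mouth',org-.062*ex)
# floor edges at mouth end x=-95, z=.006
print('floor mouth end corners',plane(*S(528,398),.003),plane(*S(663,395),.003), 'expect x=-95 ctr',org-.095*ex)
# blues
for n,p in dict(b1=(413,247),b2=(396,275),b3=(361,278)).items(): print(n,plane(t,*p,.06))
# blue tops from side
for n,p in dict(s1=(269,424),s2=(134,364),s3=(140,248)).items(): print(n,plane(*S(*p),.088))
E
```

```text
knobtop [ 0.4344 -0.2348  0.0896] [0.7264 0.7264]
slot entry y- [ 0.61   -0.1181  0.0566] [0.0356 0.0356]
slot entry y+ [ 0.5816 -0.1173  0.0562] [1.277 1.277]
hood far y+ [0.5444 0.0558 0.0585] [0.1602 0.1602]
hood near y- [0.6225 0.0288 0.0566] [0.0837 0.0837]
hood far y- [0.6212 0.0592 0.0583] [0.2904 0.2904]
slot width 0.02732357739182339 0.02596319230772051 len 0.14349897702900674
yaw 1.6449282442725348 gate origin [ 0.59722766 -0.12296286] mouth [ 0.60181963 -0.18479258]
floor mouth end corners [ 0.56123667 -0.21452094  0.003     ] [ 0.63831637 -0.2132524   0.003     ] expect x=-95 ctr [ 0.60426374 -0.21770194]
b1 [ 0.41941876 -0.31361926  0.06      ]
b2 [ 0.35190259 -0.26894525  0.06      ]
b3 [ 0.3461983  -0.18334752  0.06      ]
s1 [ 0.41932393 -0.31213608  0.088     ]
s2 [ 0.35007793 -0.27022366  0.088     ]
s3 [ 0.34552414 -0.18115898  0.088     ]
```

drive_tool:
  linear:
    - [14,27,0]
    - [14,27,0]
    - [14,27,0]
    - [14,27,0]
    - [14,27,0]
    - [14,27,0]
    - [14,27,0]
    - [14,27,0]
    - [14,27,-5]
    - [14,27,-10]
    - [14,27,-10]
    - [14,27,-10]
    - [0,0,0]
    - [0,0,0]
  turn:
    - [0,0,-0.1]
    - [0,0,-0.1]
    - [0,0,-0.1]
    - [0,0,-0.067]
    - [0,0,0]
    - [0,0,0]
    - [0,0,0]
    - [0,0,0]
    - [0,0,0]
    - [0,0,0]
    - [0,0,0]
    - [0,0,0]
    - [0,0,0]
    - [0,0,0]
  jaw: [60,60,60,60,60,60,60,60,60,60,60,60,60,60]

```text
time_s: 1.32
tcp_pos: [0.4336, -0.2272, 0.1766]
ee_rot: [-3.139, 0.001, 0.045]
ft_force: [0.4, 0.3, 0.3]
finger_gap: 0.0511
```

```bash
python3 - <<'E'
from h import *
w=grab('wrist','wrist1')
st=arm.state();print(st['time_s'],st['tcp_pos'],st['ee_rot'],st['finger_gap'],st['ft_force'])
print('pred knob top px',proj(w,np.array([.4344,-.2348,.088])))
E
```

```text
1.3667 [ 0.43334136 -0.22742351  0.17656504] [-3.13820409e+00  1.52369040e-03  4.43371625e-02] 0.05115899288311802 [-0.20291859 -0.3137236  -0.15102514]
pred knob top px (np.float64(295.04151123905956), np.float64(204.52305571987137))
```

View pics/wrist1.png

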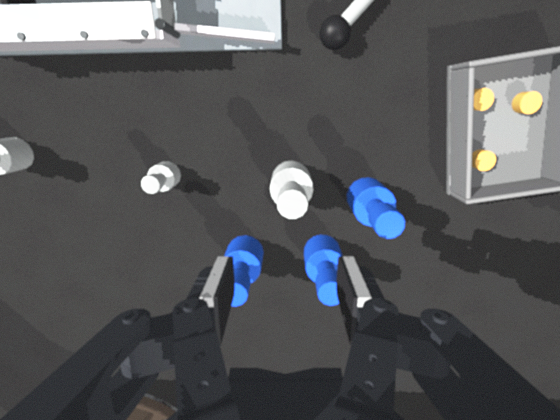

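Wrist view: the target's knob top is at (292,203), against a prediction of (295,204.5). The blue neighbour's knob is at (390,222), outside the finger paths. I'll refine with three views.

```bash
python3 - <<'E'
from h import *
s,t,w=load('side0'),load('top0'),load('wrist1')
print(tri((s,264.6,257.6),(t,383.1,240.9),(w,292.5,203.5)), plane(w,292.5,203.5,.088))
# body bottom check in wrist: body centre on bench
print(tri((t,383.1,240.9),(w,292.5,203.5)))
E
```

```text
(array([ 0.43470894, -0.23377257,  0.0887048 ]), [np.float64(1.0800570668925897), np.float64(1.2093329433374478), np.float64(1.3062852246882688)]) [ 0.43518378 -0.23266753  0.088     ]
(array([ 0.43558279, -0.23348696,  0.09089527]), [np.float64(1.0494348485017089), np.float64(1.0494348485017588)])
```

drive_tool:
  linear:
    - [0.8,-3,0]
    - [0.8,-3,-10]
    - [0,0,-15]
    - [0,0,-15]
    - [0,0,-15]
    - [0,0,-15]
    - [0,0,-15]
    - [0,0,-8]
    - [0,0,-5]
    - [0,0,0]
    - [0,0,0]
  turn:
    - [0,0,0.01]
    - [0,0,0.01]
    - [0,0,0]
    - [0,0,0]
    - [0,0,0]
    - [0,0,0]
    - [0,0,0]
    - [0,0,0]
    - [0,0,0]
    - [0,0,0]
    - [0,0,0]
  jaw: [60,60,60,60,60,60,60,60,60,60,60]

```text
time_s: 2.28
tcp_pos: [0.4326, -0.2452, 0.0724]
ee_rot: [3.141, -0.002, 0.058]
ft_force: [-0.4, 1.0, 0.4]
finger_gap: 0.0513
```

drive_tool:
  linear:
    - [1,4,1]
    - [1,4,1]
    - [0,2,1]
    - [0,0,0]
  turn:
    - [0,0,0]
    - [0,0,0]
    - [0,0,0]
    - [0,0,0]
  jaw: [60,60,60,60]

```text
time_s: 2.62
tcp_pos: [0.4355, -0.2351, 0.0776]
ee_rot: [3.139, -0.005, 0.057]
ft_force: [-0.7, 0.5, 0.5]
finger_gap: 0.0508
```

```bash
python3 - <<'E'
from h import *
w=grab('wrist','wrist2');grab('side','side2')
st=arm.state();print(st['time_s'],st['tcp_pos'],st['ee_rot'],st['finger_gap'],st['ft_force'])
E
```

```text
2.7167 [ 0.43546098 -0.23529823  0.07740922] [ 3.13864381 -0.0049186   0.05749531] 0.05144417778797256 [0.35728774 0.62836137 0.30840176]
```

View pics/wrist2.png

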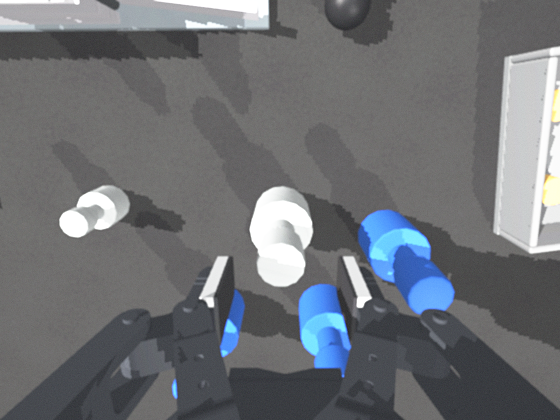

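```bash
python3 - <<'E'
from h import *
w=load('wrist2');p=np.array(arm.state()['tcp_pos'])
print('tcp px',proj(w,p),'knobtop pred',proj(w,np.array([.4348,-.2333,.088])),'tip L/R',[proj(w,p+[0,y,-.019]) for y in(.0257,-.0257)])
print('knob now',plane(w,281,265,.088),'cam',-np.array(w['R']).T@w['t'])
E
```

```text
tcp px (np.float64(286.0083535064131), np.float64(254.72569789617614)) knobtop pred (np.float64(282.2491879243698), np.float64(264.85032898910475)) tip L/R [(np.float64(243.94107802271512), np.float64(238.42093509305823)), (np.float64(327.5087990781109), np.float64(242.80544334136653))]
knob now [ 0.43467473 -0.23264934  0.088     ] cam [ 0.51558223 -0.22966954  0.23654495]
```

drive_tool:
  linear:
    - [-0.7,2,0]
    - [0,0,0]
    - [0,0,0]
    - [0,0,0]
    - [0,0,0]
    - [0,0,0]
    - [0,0,0]
    - [0,0,0]
  turn:
    - [0,0,0]
    - [0,0,0]
    - [0,0,0]
    - [0,0,0]
    - [0,0,0]
    - [0,0,0]
    - [0,0,0]
    - [0,0,0]
  jaw: [60,30,20,20,20,20,20,20]
  force: 70

```text
time_s: 3.38
tcp_pos: [0.4348, -0.2332, 0.0777]
ee_rot: [3.138, -0.005, 0.058]
ft_force: [-0.8, 0.0, -0.0]
finger_gap: 0.017
```

```bash
python3 - <<'E'
from h import *
w=grab('wrist','wrist3');s=grab('side','side3')
a=cv2.resize(w['color'][150:420,130:430],(540,486));b=cv2.resize(s['color'][200:330,200:330],(486,486),interpolation=3)
cv2.imwrite('pics/c3.png',cv2.resize(np.hstack([a,b]),(800,379)))
E
```

```text
(no output)
```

View pics/c3.png

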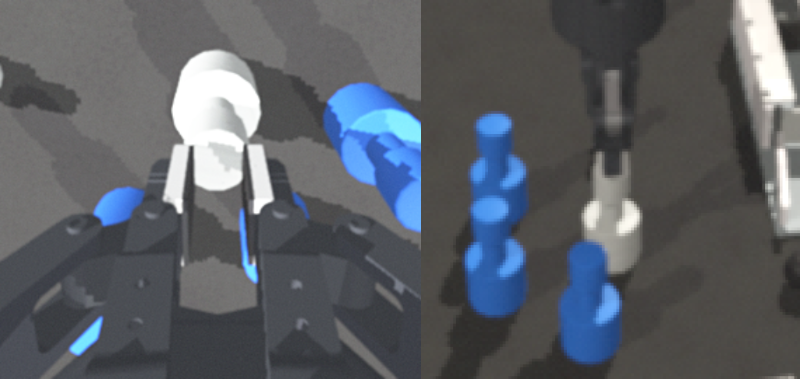

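drive_tool:
  linear:
    - [0,0,0]
    - [0,0,0]
    - [0,0,0]
  turn:
    - [0,0,0]
    - [0,0,0]
    - [0,0,0]
  jaw: [0,0,0]
  force: 70

```text
time_s: 3.73
tcp_pos: [0.4348, -0.2332, 0.0776]
ee_rot: [3.138, -0.005, 0.058]
ft_force: [-0.3, -0.2, 0.4]
finger_gap: -0.0002
```

```bash
python3 - <<'E'
from h import *
st=arm.state();print(st['time_s'],st['tcp_pos'],st['finger_gap'],st['ft_force'],st['ft_torque'])
w=grab('wrist','wrist4')
cv2.imwrite('pics/c4.png',cv2.resize(w['color'][200:350,180:380],(800,600),interpolation=3))
E
```

```text
3.7333 [ 0.4347915  -0.23320088  0.07762967] -0.0001824425017927347 [-0.30352999 -0.16195673  0.39377305] [0.03214005 0.00703445 0.03172225]
```

View pics/c4.png

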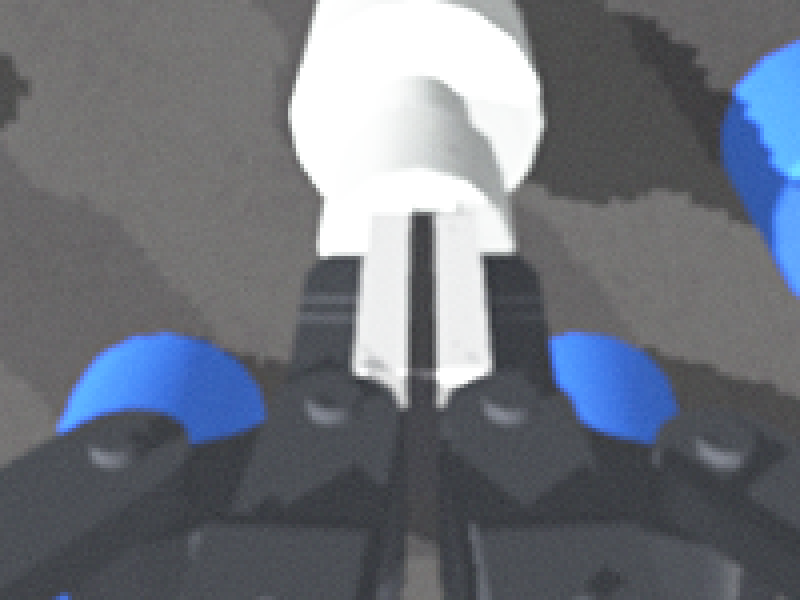

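Crop c4: the jaws closed on air. The closed pad tips, around full-frame (290,252), lie over the top of the knob, so the tips stand higher than the reported TCP implies. The weight hasn't moved. I'll triangulate the real fingertip.

```bash
python3 - <<'E'
from h import *
w=load('wrist4');s=grab('side','side4')
g=cv2.cvtColor(s['color'],cv2.COLOR_BGR2GRAY)
print(g[240:290:1,256:276:2])
for v in(256,259,262): print(v,tri((w,289.6,252.1),(s,265,v)))
for z in (.058,.075,.088,.1): print(z,plane(w,289.6,252.1,z))
print(arm.state()['joints'], [x for x in dir(arm) if x[0]!='_'])
E
```

```text
[[ 76  70  64  73 114 116 101  66  65  66]
 [ 74  69  71  82 128 130 114  71  66  65]
 [ 74  70  67  76 119 119 106  65  64  64]
 [ 74  68  59  66 102 104  91  58  61  67]
 [ 73  70  53  52  84  83  72  47  57  66]
 [ 73  68  44  46  66  67  58  44  56  67]
 [ 74  69  45  43  52  51  46  44  58  68]
 [ 75  72  45  45  48  46  48  46  63  73]
 [ 75  72  57  50  49  45  59  66  68  75]
 [ 75  75 105  73  52  53  84 109  73  76]
 [ 74  71 134  85  57  53  92 122  76  75]
 [ 69  56 137  99  53  55  93 124  75  77]
 [ 65  50 139 103  54  58  93 126  77  77]
 [ 68  58 136 104  56  56  94 128  78  77]
 [ 67  61 134 104  54  56  94 127  78  77]
 [ 67  55 139 103  54  56  86 127  78  74]
 [ 66  65 170 105  58  59  88 133  79  76]
 [ 66  83 167 126  95  99 140 171  83  75]
 [ 62  83 160 152 137 134 179 200  83  76]
 [ 59  83 161 158 156 153 173 185  82  74]
 [ 65  80 159 161 160 157 158 145  80  75]
 [ 68  82 157 164 165 160 146 121  78  74]
 [ 73  92 155 162 162 152 137 117  78  74]
 [ 76  91 154 161 159 148 135 115  79  76]
 [ 76  88 154 160 158 146 133 115  79  76]
 [ 76  86 154 159 158 147
[... 1037 characters left out ...]
135 123  85]]
256 (array([ 0.43809417, -0.23334663,  0.0897019 ]), [np.float64(4.2747011798145635), np.float64(4.274701179814544)])
259 (array([ 0.43661087, -0.23420846,  0.08314466]), [np.float64(2.605420341165946), np.float64(2.605420341165915)])
262 (array([ 0.43512273, -0.23508937,  0.076566  ]), [np.float64(0.9249036533146803), np.float64(0.9249036533147424)])
0.058 [ 0.42694525 -0.23629324  0.058     ]
0.075 [ 0.43531237 -0.23548231  0.075     ]
0.088 [ 0.44171075 -0.23486218  0.088     ]
0.1 [ 0.44761696 -0.23428976  0.1       ]
[-6.26717977e-01  5.09162071e-01  2.01937594e+00  1.43254048e-03
  6.06972544e-01  8.85176838e-01] ['IKError', 'grab_frame', 'sign_off', 'state', 'tip_reach']
```

Side and wrist views agree once the 22 mm pad width is allowed for: the shut tips are at z ≈ 0.092, 2–4 mm above the knob and about 33 mm higher than the reported TCP suggests. The cameras are consistent with the scene, so I'll trust them for height. I'll reopen, go 30 mm lower watching the force, and check.

drive_tool:
  linear:
    - [0,0,0]
    - [0,0,0]
    - [0,0,0]
    - [0,0,0]
    - [0,0,0]
    - [0,0,-5]
    - [0,0,-5]
    - [0,0,-5]
    - [0,0,0]
    - [0,0,0]
  turn:
    - [0,0,0]
    - [0,0,0]
    - [0,0,0]
    - [0,0,0]
    - [0,0,0]
    - [0,0,0]
    - [0,0,0]
    - [0,0,0]
    - [0,0,0]
    - [0,0,0]
  jaw: [60,60,60,60,60,60,60,60,60,60]

```text
time_s: 4.67
tcp_pos: [0.4347, -0.2331, 0.0607]
ee_rot: [3.139, -0.005, 0.058]
ft_force: [0.0, 0.3, -0.2]
finger_gap: 0.0511
```

drive_tool:
  linear:
    - [0,0,-5]
    - [0,0,-5]
    - [0,0,-3]
    - [0,0,0]
    - [0,0,0]
  turn:
    - [0,0,0]
    - [0,0,0]
    - [0,0,0]
    - [0,0,0]
    - [0,0,0]
  jaw: [60,60,60,60,60]

```text
time_s: 5.08
tcp_pos: [0.4346, -0.2331, 0.0459]
ee_rot: [3.139, -0.004, 0.058]
ft_force: [-0.3, 0.0, -0.1]
finger_gap: 0.0514
```

```bash
python3 - <<'E'
from h import *
w=grab('wrist','wrist5');s=grab('side','side5')
st=arm.state();print(st['time_s'],st['tcp_pos'],st['finger_gap'],st['ft_force'])
a=cv2.resize(w['color'][180:380,180:380],(400,400));b=cv2.resize(s['color'][215:315,215:315],(400,400),interpolation=3)
cv2.imwrite('pics/c5.png',np.hstack([a,b]))
E
```

```text
5.1833 [ 0.43462293 -0.23307855  0.04614958] 0.05113299316788479 [ 0.39383442  0.46430081 -0.17750427]
```

View pics/c5.png

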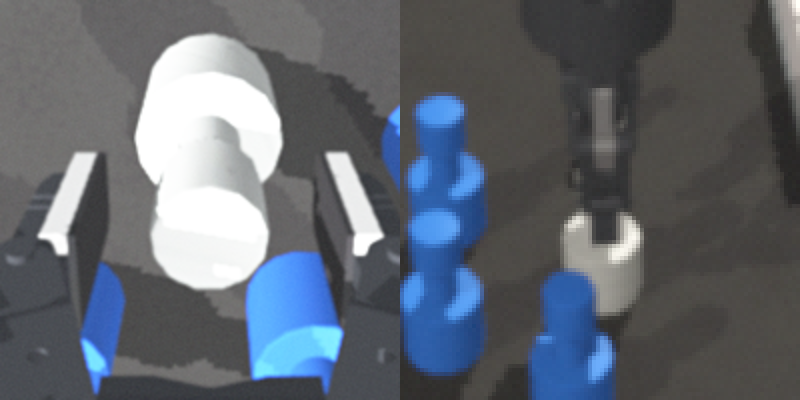

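c5: the pads now straddle the knob, centred (knob at 210 with the mid-gap at about 212). No contact force. Closing.

drive_tool:
  linear:
    - [0,0,0]
    - [0,0,0]
    - [0,0,0]
    - [0,0,0]
    - [0,0,0]
    - [0,0,0]
    - [0,0,0]
  turn:
    - [0,0,0]
    - [0,0,0]
    - [0,0,0]
    - [0,0,0]
    - [0,0,0]
    - [0,0,0]
    - [0,0,0]
  jaw: [20,10,10,10,10,10,10]
  force: 70

```text
time_s: 5.77
tcp_pos: [0.4347, -0.233, 0.0467]
ee_rot: [3.138, -0.005, 0.058]
ft_force: [-0.6, 0.4, -0.0]
finger_gap: 0.0237
```

drive_tool:
  linear:
    - [0,0,0]
    - [0,0,0]
    - [0,0,5]
    - [0,0,10]
    - [0,0,12]
    - [0,0,12]
    - [0,0,12]
    - [0,0,0]
    - [0,0,0]
  turn:
    - [0,0,0]
    - [0,0,0]
    - [0,0,0]
    - [0,0,0]
    - [0,0,0]
    - [0,0,0]
    - [0,0,0]
    - [0,0,0]
    - [0,0,0]
  jaw: [10,10,10,10,10,10,10,10,10]
  force: 70

```text
time_s: 6.52
tcp_pos: [0.4331, -0.232, 0.1015]
ee_rot: [3.141, -0.002, 0.058]
ft_force: [0.2, 0.1, -5.7]
finger_gap: 0.0238
```

```bash
python3 - <<'E'
from h import *
w=grab('wrist','wrist6');s=grab('side','side6')
st=arm.state();print(st['time_s'],st['tcp_pos'],st['finger_gap'],st['ft_force'],st['ft_torque'])
b5=load('side5')['color'];d=cv2.absdiff(b5,s['color']).max(2)
print('moved px',(d>40).sum())
g=(s['color'].min(2)>120).astype(np.uint8)
n,l,stt,c=cv2.connectedComponentsWithStats(g[215:320,230:300]);print(stt[1:],c[1:])
E
```

```text
6.6167 [ 0.43306672 -0.23191919  0.10096408] 0.023998014531852338 [ 0.73282114 -0.1835666  -5.56613012] [ 0.00582054  0.03229505 -0.01289406]
moved px 7008
[[ 33  15   4   1   4]
 [ 24  29  21  31 430]] [[34.5        15.        ]
 [33.23488372 45.76976744]]
```

The grip holds: −5.6 N on the wrist and the gap steady at 24 mm. Moving over the mouth.

drive_tool:
  linear:
    - [10,3,2]
    - [17,5,4]
    - [17,5,4]
    - [17,5,0]
    - [17,5,0]
    - [17,5,0]
    - [17,5,0]
    - [17,5,0]
    - [17,5,0]
    - [10,3,0]
    - [5,1,0]
    - [0,0,0]
    - [0,0,0]
    - [0,0,0]
  turn:
    - [0,0,0.008]
    - [0,0,0]
    - [0,0,0]
    - [0,0,0]
    - [0,0,0]
    - [0,0,0]
    - [0,0,0]
    - [0,0,0]
    - [0,0,0]
    - [0,0,0]
    - [0,0,0]
    - [0,0,0]
    - [0,0,0]
    - [0,0,0]
  jaw: [10,10,10,10,10,10,10,10,10,10,10,10,10,10]

```text
time_s: 7.78
tcp_pos: [0.6015, -0.1776, 0.1022]
ee_rot: [-3.133, 0.013, 0.068]
ft_force: [0.5, -0.1, -4.6]
finger_gap: 0.0236
```

```bash
python3 - <<'E'
from h import *
w=grab('wrist','wrist7');s=grab('side','side7');t=grab('top','top7')
st=arm.state();print(st['time_s'],st['tcp_pos'],st['ee_rot'],st['finger_gap'],st['ft_force'])
p=np.array(st['tcp_pos']);foot=p-[0,0,.0465]
print('pred foot px side',proj(s,foot),'body top',proj(s,foot+[0,0,.04]),'wrist foot',proj(w,foot))
b=cv2.resize(s['color'][170:290,270:390],(400,400),interpolation=3)
a=cv2.resize(w['color'],(533,400))
cv2.imwrite('pics/c7.png',cv2.resize(np.hstack([a,b]),(800,343)))
E
```

```text
7.9333 [ 0.6015967  -0.1778695   0.10253457] [-3.13297887  0.01221731  0.06797868] 0.02416248574706087 [-0.24698267 -0.2620367  -5.24362881]
pred foot px side (np.float64(339.3425304183746), np.float64(250.55370075147914)) body top (np.float64(340.9682945199444), np.float64(237.06521437462214)) wrist foot (np.float64(286.4283594687622), np.float64(223.38860208588423))
```

View pics/c7.png

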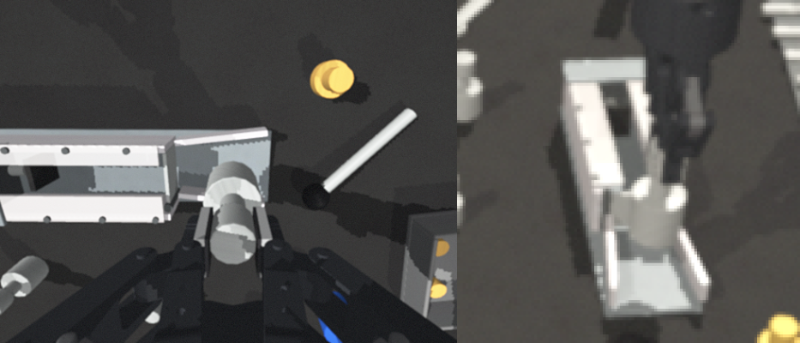

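c7: the weight is held upright over the mouth, body at side (340,255) as predicted. The lane's slot edges are in the wrist view, so I'll use them to refine the lane line and work out the remaining shift.

```bash
python3 - <<'E'
from h import *
from scipy.spatial.transform import Rotation as Ro
w=load('wrist7');g=cv2.cvtColor(w['color'],cv2.COLOR_BGR2GRAY)
up=[];lo=[]
for u in range(110,195,5):
    c=g[:,u].astype(int)
    # slot interior around v~220; go up / down until bright
    v=220
    while v>150 and c[v]<170:v-=1
    k=220
    while k<300 and c[k]<170:k+=1
    up.append(plane(w,u,v+.5,.054));lo.append(plane(w,u,k-.5,.054))
up,lo=np.array(up),np.array(lo)
m=lambda P:np.polyfit(P[:,1],P[:,0],1)
a,b=m(up),m(lo);print('lines x=',a,b,'resid',np.std(np.polyval(a,up[:,1])-up[:,0]),np.std(np.polyval(b,lo[:,1])-lo[:,0]))
k=(a+b)/2;print('width',a[1]-b[1]+(a[0]-b[0])*-.06,'yaw',np.pi/2-np.arctan(k[0]))
for y in(-.185,-.123,0):print(y,'centre x',np.polyval(k,y),'old',.59723-(y+.12296)*np.tan(.0741))
print('entry corners',plane(w,199.8,203.4,.054),plane(w,202,240,.054))
st=arm.state();R=Ro.from_euler('xyz',st['ee_rot']);print('turn',(Ro.from_euler('xyz',[np.pi,0,.067])*R.inv()).as_rotvec(),st['ee_rot'])
E
```

```text
lines x= [-0.0692685   0.60353512] [-0.05583068  0.57640436] resid 0.0002284144273331272 0.00021122303752170956
width 0.027937028300304312 yaw 1.6332645360136049
-0.185 centre x 0.6015414119673291 old 0.6018355965725001
-0.123 centre x 0.5976633372421488 old 0.5972329694368618
0 centre x 0.5899697373841296 old 0.5881019510871277
entry corners [ 0.61121026 -0.11747379  0.054     ] [ 0.58356961 -0.11852969  0.054     ]
turn [-0.00777016 -0.01277031 -0.00092605] [-3.13297887  0.01221731  0.06797868]
```

drive_tool:
  linear:
    - [0,-4,0]
    - [0,-3,-5]
    - [0,0,-10]
    - [0,0,-10]
    - [0,0,-10]
    - [0,0,-5]
    - [0,0,0]
    - [0,0,0]
  turn:
    - [-0.007,-0.012,0]
    - [0,0,0]
    - [0,0,0]
    - [0,0,0]
    - [0,0,0]
    - [0,0,0]
    - [0,0,0]
    - [0,0,0]
  jaw: [10,10,10,10,10,10,10,10]

```text
time_s: 8.6
tcp_pos: [0.5998, -0.1865, 0.0575]
ee_rot: [-3.141, 0.001, 0.066]
ft_force: [0.4, 0.7, -6.3]
finger_gap: 0.0241
```

drive_tool:
  linear:
    - [1,0,-1.5]
    - [0.5,0,-1.5]
    - [0,0,-0.8]
    - [0,0,0]
    - [0,0,0]
  turn:
    - [0,0,0]
    - [0,0,0]
    - [0,0,0]
    - [0,0,0]
    - [0,0,0]
  jaw: [10,10,10,10,10]

```text
time_s: 9.02
tcp_pos: [0.6021, -0.1864, 0.054]
ee_rot: [-3.142, -0.0, 0.066]
ft_force: [-0.2, -1.3, -5.6]
finger_gap: 0.0244
```

drive_tool:
  linear:
    - [0,0,-0.8]
    - [0,0,-0.6]
    - [0,0,0]
  turn:
    - [0,0,0]
    - [0,0,0]
    - [0,0,0]
  jaw: [10,10,10]

```text
time_s: 9.27
tcp_pos: [0.6024, -0.1865, 0.053]
ee_rot: [3.141, -0.001, 0.067]
ft_force: [1.2, 0.1, -5.0]
finger_gap: 0.0242
```

drive_tool:
  linear:
    - [-0.4,0,-0.7]
    - [0,0,-0.7]
    - [0,0,0]
  turn:
    - [0,0,0]
    - [0,0,0]
    - [0,0,0]
  jaw: [10,10,10]

```text
time_s: 9.52
tcp_pos: [0.6025, -0.1865, 0.053]
ee_rot: [3.14, -0.003, 0.066]
ft_force: [0.1, 0.0, -6.0]
finger_gap: 0.0241
```

drive_tool:
  linear:
    - [-1,0,-2]
    - [0,0,0]
  turn:
    - [0,0,0]
    - [0,0,0]
  jaw: [10,10]

```text
time_s: 9.68
tcp_pos: [0.6029, -0.1866, 0.0532]
ee_rot: [3.139, -0.007, 0.066]
ft_force: [-0.4, -0.2, -6.4]
finger_gap: 0.0242
```

```bash
python3 - <<'E'
from h import *
st=arm.state()
for k,v in st.items(): print(k,np.round(v,4))
s=grab('side','side8');t=grab('top','top8');w=grab('wrist','wrist8')
b=cv2.resize(s['color'][160:290,250:390],(420,390),interpolation=3)
a=cv2.resize(w['color'][100:360,130:390],(380,390))
cv2.imwrite('pics/c8.png',np.hstack([a,b]))
E
```

```text
time_s 9.6833
joints [-4.0520e-01  6.8750e-01  1.6900e+00  1.4000e-03  7.5670e-01  1.0982e+00]
joint_velocities [ 0.0018 -0.0087 -0.0096  0.0012  0.0043  0.0011]
joint_torque [ 6.83000e-02 -7.13648e+01 -2.10054e+01  6.03000e-02 -2.07000e-02
 -6.80000e-03]
tcp_pos [ 0.6029 -0.1866  0.0532]
ee_rot [ 3.139  -0.0071  0.0664]
ft_force [-0.4189 -0.1796 -6.4245]
ft_torque [0.0294 0.0741 0.0314]
finger_gap 0.0242
```

View pics/c8.png

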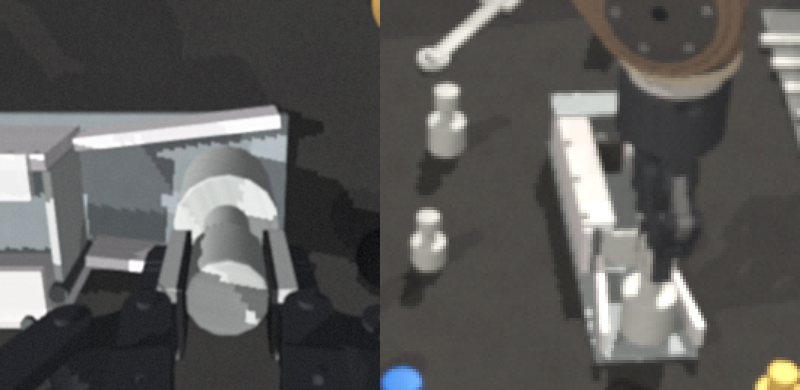

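c8: the weight is upright in the mouth, with its foot just above the floor plate and nothing fouling. Sub-millimetre steps are lost in tracking, so I'll use larger ones and correct the small tilt.

drive_tool:
  linear:
    - [-2,0,-2]
    - [-1,0,-2.5]
    - [0,0,0]
  turn:
    - [0.003,0.007,0]
    - [0,0.003,0]
    - [0,0,0]
  jaw: [10,10,10]

```text
time_s: 10.08
tcp_pos: [0.6035, -0.1868, 0.0534]
ee_rot: [3.14, -0.006, 0.066]
ft_force: [-0.4, 0.5, -5.3]
finger_gap: 0.0237
```

drive_tool:
  linear:
    - [-1,0,4]
    - [0,0,0]
    - [0,0,0]
  turn:
    - [0.002,0.006,0]
    - [0,0,0]
    - [0,0,0]
  jaw: [10,10,10]

```text
time_s: 10.33
tcp_pos: [0.6017, -0.1868, 0.0566]
ee_rot: [-3.14, 0.002, 0.066]
ft_force: [0.3, -0.2, -5.3]
finger_gap: 0.0241
```

```bash
python3 - <<'E'
from h import *
st=arm.state()
for k in('joints','joint_torque','tcp_pos','ee_rot','ft_force','ft_torque'): print(k,np.round(st[k],4))
E
```

```text
joints [-4.0600e-01  6.8460e-01  1.6836e+00  7.0000e-04  7.7640e-01  1.0981e+00]
joint_torque [ 9.11000e-02 -7.16143e+01 -2.12985e+01  8.70000e-03  2.60000e-02
  6.00000e-04]
tcp_pos [ 0.6017 -0.1868  0.0566]
ee_rot [-3.1398e+00  2.4000e-03  6.6200e-02]
ft_force [ 0.3235 -0.1967 -5.3378]
ft_torque [-0.0077  0.0453 -0.0609]
```

The torques are the same above and below, so the arm itself isn't touching anything. At z ≈ 0.053 the foot is simply on the floor plate (0.053 − 0.0465 ≈ 6.5 mm), and the zero rows relax the force. Setting down and starting the slide along (−0.064, 0.998).

drive_tool:
  linear:
    - [0,0,-2.5]
    - [0,0,-1.5]
    - [0,0,-1]
  turn:
    - [0,-0.001,0]
    - [0,0,0]
    - [0,0,0]
  jaw: [10,10,10]

```text
time_s: 10.58
tcp_pos: [0.6019, -0.1868, 0.0528]
ee_rot: [-3.14, 0.001, 0.066]
ft_force: [-5.0, 3.7, 19.3]
finger_gap: 0.0242
```

drive_tool:
  linear:
    - [-0.2,3,0]
    - [-0.3,5,0]
    - [-0.3,5,0]
    - [-0.3,5,0]
    - [-0.3,5,0]
    - [-0.2,3,0]
  turn:
    - [0,0,0]
    - [0,0,0]
    - [0,0,0]
    - [0,0,0]
    - [0,0,0]
    - [0,0,0]
  jaw: [10,10,10,10,10,10]

```text
time_s: 11.08
tcp_pos: [0.6009, -0.1607, 0.0527]
ee_rot: [3.14, -0.002, 0.065]
ft_force: [-0.3, -2.3, -1.5]
finger_gap: 0.0239
```

Floor contact is confirmed; that one push read about 25 N above the weight's own, so I'll go gentler. The slide is free. Continuing into the gate, trimming x to the centre line.

drive_tool:
  linear:
    - [-0.5,3,0.3]
    - [-0.6,4,0.2]
    - [-0.6,4,0]
    - [-0.4,4,0]
    - [-0.2,3,0]
    - [-0.2,3,0]
  turn:
    - [0,0,0]
    - [0,0,0]
    - [0,0,0]
    - [0,0,0]
    - [0,0,0]
    - [0,0,0]
  jaw: [10,10,10,10,10,10]

```text
time_s: 11.58
tcp_pos: [0.598, -0.137, 0.0528]
ee_rot: [3.141, -0.001, 0.066]
ft_force: [-0.2, -4.9, -3.2]
finger_gap: 0.0237
```

drive_tool:
  linear:
    - [-0.3,3,0]
    - [-0.3,3,0]
    - [-0.2,3,0]
    - [-0.2,3,0]
  turn:
    - [0,0,0]
    - [0,0,0]
    - [0,0,0]
    - [0,0,0]
  jaw: [10,10,10,10]

```text
time_s: 11.92
tcp_pos: [0.5971, -0.1259, 0.0528]
ee_rot: [3.137, -0.002, 0.067]
ft_force: [0.6, -8.9, -4.3]
finger_gap: 0.0239
```

drive_tool:
  linear:
    - [0,3,0]
    - [-0.2,4,0]
    - [-0.2,4,0]
    - [-0.3,4,0]
    - [-0.3,4,0]
  turn:
    - [0.004,0,0]
    - [0,0,0]
    - [0,0,0]
    - [0,0,0]
    - [0,0,0]
  jaw: [10,10,10,10,10]

```text
time_s: 12.33
tcp_pos: [0.5993, -0.1099, 0.0531]
ee_rot: [3.135, -0.01, 0.068]
ft_force: [5.0, -6.0, -5.4]
finger_gap: 0.0243
```

drive_tool:
  linear:
    - [-0.3,4,0]
    - [-0.3,4,0]
    - [-0.3,4,0]
    - [-0.3,4,0]
    - [-0.3,4,0]
  turn:
    - [0,0,0]
    - [0,0,0]
    - [0,0,0]
    - [0,0,0]
    - [0,0,0]
  jaw: [10,10,10,10,10]

```text
time_s: 12.75
tcp_pos: [0.5996, -0.0917, 0.0529]
ee_rot: [3.13, -0.014, 0.068]
ft_force: [0.8, -9.0, -2.4]
finger_gap: 0.0237
```

drive_tool:
  linear:
    - [-1.2,2,0]
    - [-1.2,2,0]
    - [-1.2,3,0]
    - [-0.8,3,0]
  turn:
    - [0.005,0.007,0]
    - [0.005,0.007,0]
    - [0.002,0.003,0]
    - [0,0,0]
  jaw: [10,10,10,10]

```text
time_s: 13.08
tcp_pos: [0.5971, -0.0817, 0.0528]
ee_rot: [-3.141, -0.002, 0.068]
ft_force: [4.2, -3.4, -6.0]
finger_gap: 0.0239
```

drive_tool:
  linear:
    - [-1,3,0]
    - [-0.8,3,0]
    - [-0.7,3,0]
    - [-0.6,3,0]
    - [-0.6,3,0]
  turn:
    - [0,0.003,0]
    - [0.002,0.003,0]
    - [0.002,0.003,0]
    - [0.001,0.002,0]
    - [0,0,0]
  jaw: [10,10,10,10,10]

```text
time_s: 13.5
tcp_pos: [0.5951, -0.0656, 0.0529]
ee_rot: [-3.136, 0.005, 0.067]
ft_force: [3.4, -2.0, -3.7]
finger_gap: 0.024
```

drive_tool:
  linear:
    - [-0.4,2.5,0]
    - [-0.3,2.5,0]
    - [-0.3,2.5,0]
    - [-0.2,2,0]
    - [-0.1,1.5,0]
  turn:
    - [-0.003,-0.003,0]
    - [-0.002,-0.001,0]
    - [0,0,0]
    - [0,0,0]
    - [0,0,0]
  jaw: [10,10,10,10,10]

```text
time_s: 13.92
tcp_pos: [0.5934, -0.052, 0.0529]
ee_rot: [-3.14, 0.001, 0.067]
ft_force: [1.4, 0.6, -4.2]
finger_gap: 0.024
```

drive_tool:
  linear:
    - [-0.1,1.5,0]
    - [-0.1,1.5,0]
    - [-0.1,1.5,0]
    - [-0.1,1.5,0]
  turn:
    - [0,0,0]
    - [0,0,0]
    - [0,0,0]
    - [0,0,0]
  jaw: [10,10,10,10]

```text
time_s: 14.25
tcp_pos: [0.5915, -0.0455, 0.0528]
ee_rot: [-3.14, 0.005, 0.068]
ft_force: [0.2, -2.0, -2.9]
finger_gap: 0.0238
```

```bash
python3 - <<'E'
from h import *
t=load('top0');w=load('wrist7')
ex=np.array([-.064,.998]);o=np.array([.5976,-.1232])
L=lambda P:np.round([(P[:2]-o)@ex*1e3,(P[:2]-o)@np.array([-.998,-.064])*1e3],1)
g=cv2.cvtColor(t['color'],cv2.COLOR_BGR2GRAY);print(g[180:190:3,272:300])
for u in(282.5,284.5):print(u,[L(plane(t,u,183.5,z)) for z in(.02,.03,.045)])
g=cv2.cvtColor(w['color'],cv2.COLOR_BGR2GRAY);print(g[205:238:6,20:100:3])
for u in(25,50,75):print(u,[L(plane(w,u,215,z)) for z in(.02,.03,.045)])
E
```

```text
[[182 185  96 108 108 108 108 107 107 102  72  80 109 109 108 108 108 108
  108 108 108 108 109 108 109 108 108 108]
 [176 165 104 115 115 111 109 109 109 104  80  80 104 109 109 109 109 109
  108 109 109 109 109 109 109 109 109 108]
 [177 171 138 122 121 116 108 109 109 105  87  77  95 109 109 109 109 109
  107 108 108 109 110 111 111 128 179 177]
 [195 193 198 227 227 228 231 231 232 236 232 225 236 244 247 247 247 247
  247 247 247 247 247 247 247 249 252 252]]
282.5 [array([127.8,  -2.4]), array([127.9,  -0.8]), array([127.9,   1.7])]
284.5 [array([122.6,  -2. ]), array([122.7,  -0.3]), array([122.8,   2.1])]
[[114 114 113  75  52  54  25  25  22  23  22  14  20  17  19  16  16  83
   87  87  92  89  89  88  88  83  85]
 [113 111 112  80  60  52  43  23  27  14  26  24  19  20  21  25  14  53
   91  87  92  91  89  89  89  85  88]
 [ 37  41  92  93  81  54  56  26  21  28  22  25  26  27  23  21  24  29
   88  89  88  90  90  91  92  90  86]
 [ 40  40  71  87  92  63  56  41  10  27  20  26  27  25  49  85  90  89
   88  88  93  87  89  88  90  91  88]
 [ 40  45  44  92  92  86  51  57  20  21  28  74  89  89  91  91  90  91
   87  90  86  90  88  89  88  89  87]
 [ 40  37  33  66  92  90  90  87  90  92  88  92  90  93  94  89  92  89
   90  90  89  92  90  91  86  90  90]]
25 [array([158.6,   8.7]), array([149.7,   4.9]), array([136.3,  -0.9])]
50 [array([138.1,   8.5]), array([130. ,   4.7]), array([117.9,  -1.1])]
75 [array([117.5,   8.4]), array([110.3,   4.5]), array([99.5, -1.2])]
```

The dark pad strip in the top view puts its face at lane x ≈ 122 mm, so contact should come with the weight's axis near 101 mm (TCP y ≈ −0.022). The wrist view agrees within a few mm. I'll approach to about 8 mm short, then creep.

drive_tool:
  linear:
    - [0,2,0]
    - [-0.1,2,0]
    - [-0.1,2,0]
    - [-0.1,2,0]
    - [-0.1,1.5,0]
    - [-0.1,1.5,0]
  turn:
    - [0,-0.004,0]
    - [0,0,0]
    - [0,0,0]
    - [0,0,0]
    - [0,0,0]
    - [0,0,0]
  jaw: [10,10,10,10,10,10]

```text
time_s: 14.75
tcp_pos: [0.5902, -0.0337, 0.0528]
ee_rot: [-3.14, 0.002, 0.067]
ft_force: [0.5, -1.8, -2.2]
finger_gap: 0.0238
```

drive_tool:
  linear:
    - [-0.1,1,0]
    - [-0.1,1,0]
  turn:
    - [0,0,0]
    - [0,0,0]
  jaw: [10,10]

```text
time_s: 14.92
tcp_pos: [0.59, -0.0314, 0.0528]
ee_rot: [-3.14, 0.002, 0.067]
ft_force: [0.1, -2.2, -2.6]
finger_gap: 0.0241
```

drive_tool:
  linear:
    - [0,1,0]
    - [0,1,0]
    - [0,1,0]
  turn:
    - [0,0,0]
    - [0,0,0]
    - [0,0,0]
  jaw: [10,10,10]

```text
time_s: 15.17
tcp_pos: [0.5899, -0.0281, 0.0528]
ee_rot: [-3.14, 0.002, 0.067]
ft_force: [0.1, -2.0, -2.0]
finger_gap: 0.0235
```

drive_tool:
  linear:
    - [0,1,0]
    - [0,1,0]
  turn:
    - [0,0,0]
    - [0,0,0]
  jaw: [10,10]

```text
time_s: 15.33
tcp_pos: [0.5899, -0.026, 0.0528]
ee_rot: [-3.14, 0.002, 0.067]
ft_force: [0.2, -1.1, -2.5]
finger_gap: 0.0239
```

drive_tool:
  linear:
    - [0,1,0]
    - [0,1,0]
  turn:
    - [0,0,0]
    - [0,0,0]
  jaw: [10,10]

```text
time_s: 15.5
tcp_pos: [0.5899, -0.0237, 0.0528]
ee_rot: [-3.14, 0.002, 0.067]
ft_force: [0.2, -2.7, -3.1]
finger_gap: 0.0245
```

drive_tool:
  linear:
    - [0,1,0]
    - [0,0.8,0]
  turn:
    - [0,0,0]
    - [0,0,0]
  jaw: [10,10]

```text
time_s: 15.67
tcp_pos: [0.5898, -0.0218, 0.0528]
ee_rot: [-3.14, 0.002, 0.067]
ft_force: [0.7, -2.1, -2.3]
finger_gap: 0.0241
```

drive_tool:
  linear:
    - [0,1,0]
    - [0,0.8,0]
  turn:
    - [0,0,0]
    - [0,0,0]
  jaw: [10,10]

```text
time_s: 15.83
tcp_pos: [0.5898, -0.0197, 0.0528]
ee_rot: [-3.14, 0.002, 0.067]
ft_force: [-0.4, -2.6, -2.9]
finger_gap: 0.0238
```

drive_tool:
  linear:
    - [0,1,0]
    - [0,0.8,0]
  turn:
    - [0,0,0]
    - [0,0,0]
  jaw: [10,10]

```text
time_s: 16.0
tcp_pos: [0.5899, -0.0178, 0.0528]
ee_rot: [-3.14, 0.002, 0.067]
ft_force: [0.0, -2.5, -1.8]
finger_gap: 0.0242
```

drive_tool:
  linear:
    - [0,1,0]
    - [0,0.8,0]
  turn:
    - [0,0,0]
    - [0,0,0]
  jaw: [10,10]

```text
time_s: 16.17
tcp_pos: [0.5899, -0.0165, 0.0529]
ee_rot: [3.142, 0.002, 0.068]
ft_force: [-1.1, -8.1, -2.4]
finger_gap: 0.0238
```

Contact at y ≈ −0.017 (axis ≈ 106 mm). Pressing up to about 10 N.

drive_tool:
  linear:
    - [0,0.8,0]
  turn:
    - [0,0,0]
  jaw: [10]

```text
time_s: 16.25
tcp_pos: [0.59, -0.0163, 0.0528]
ee_rot: [3.141, 0.002, 0.068]
ft_force: [0.5, -9.4, -2.2]
finger_gap: 0.0243
```

drive_tool:
  linear:
    - [0,1,0]
    - [0,0.9,0]
  turn:
    - [0,0,0]
    - [0,0,0]
  jaw: [10,10]

```text
time_s: 16.42
tcp_pos: [0.59, -0.0161, 0.0529]
ee_rot: [3.138, 0.002, 0.069]
ft_force: [-0.4, -10.4, -2.3]
finger_gap: 0.0238
```

drive_tool:
  linear:
    - [0,1.2,0]
    - [0,1.2,0]
    - [0,1.2,0]
  turn:
    - [0.001,0,0]
    - [0.001,0,0]
    - [0.001,0,0]
  jaw: [10,10,10]

```text
time_s: 16.67
tcp_pos: [0.5901, -0.0157, 0.0529]
ee_rot: [3.137, 0.002, 0.071]
ft_force: [-1.3, -12.1, -1.6]
finger_gap: 0.024
```

drive_tool:
  linear:
    - [0,0.9,0]
    - [0,0.8,0]
    - [0,0.8,0]
  turn:
    - [0,0,0]
    - [0,0,0]
    - [0,0,0]
  jaw: [10,10,10]

```text
time_s: 16.92
tcp_pos: [0.5901, -0.0161, 0.0529]
ee_rot: [3.133, 0.003, 0.071]
ft_force: [-0.2, -8.8, -1.9]
finger_gap: 0.0237
```

drive_tool:
  linear:
    - [0,1.2,0]
    - [0,1.4,0]
    - [0,1.4,0]
  turn:
    - [0.003,0,0]
    - [0.003,0,0]
    - [0.002,0,0]
  jaw: [10,10,10]

```text
time_s: 17.17
tcp_pos: [0.5901, -0.0154, 0.0529]
ee_rot: [3.137, 0.003, 0.072]
ft_force: [-0.9, -13.6, -3.1]
finger_gap: 0.024
```

drive_tool:
  linear:
    - [0,1,0]
    - [0,0,0]
    - [0,0,0]
    - [0,0,0]
  turn:
    - [0,0,0]
    - [0,0,0]
    - [0,0,0]
    - [0,0,0]
  jaw: [10,10,10,10]

```text
time_s: 17.5
tcp_pos: [0.59, -0.0172, 0.0528]
ee_rot: [3.134, 0.003, 0.073]
ft_force: [-0.6, -1.7, -2.4]
finger_gap: 0.0239
```

drive_tool:
  linear:
    - [0,0,0]
    - [0,0,0]
    - [0,0,0]
    - [0,0,0]
    - [0,0,0]
    - [0,0,0]
  turn:
    - [0.004,0,0]
    - [0,0,0]
    - [0,0,0]
    - [0,0,0]
    - [0,0,0]
    - [0,0,0]
  jaw: [10,30,40,50,55,55]

```text
time_s: 18.0
tcp_pos: [0.5901, -0.016, 0.0532]
ee_rot: [3.14, 0.002, 0.072]
ft_force: [-0.0, 1.5, -1.0]
finger_gap: 0.0466
```

drive_tool:
  linear:
    - [0,0,0]
    - [0,0,5]
    - [0,0,10]
    - [0,0,15]
    - [0,0,20]
    - [0,0,20]
    - [0,0,20]
    - [0,0,20]
    - [0,0,10]
    - [0,0,0]
    - [0,0,0]
  turn:
    - [0,0,0]
    - [0,0,0]
    - [0,0,0]
    - [0,0,0]
    - [0,0,0]
    - [0,0,0]
    - [0,0,0]
    - [0,0,0]
    - [0,0,0]
    - [0,0,0]
    - [0,0,0]
  jaw: [55,55,55,55,55,55,55,55,55,55,55]

```text
time_s: 18.92
tcp_pos: [0.5893, -0.0151, 0.1861]
ee_rot: [3.14, -0.001, 0.073]
ft_force: [-0.3, -0.1, -0.6]
finger_gap: 0.0468
```

```bash
python3 - <<'E'
from h import *
w=grab('wrist','wrist9');s=grab('side','side9');t=grab('top','top9')
st=arm.state();print(st['time_s'],st['tcp_pos'],st['ft_force'],st['finger_gap'])
b=cv2.resize(s['color'][160:290,250:390],(400,371),interpolation=3)
a=cv2.resize(w['color'][60:420,50:440],(400,371))
cv2.imwrite('pics/c9.png',np.hstack([a,b]))
for n in 'knobtop',: print(proj(w,np.array([.590,-.0170,.094])),proj(s,np.array([.590,-.017,.094])))
s0=load('side0')['color']
# others unmoved in side view
for nm,(u,v) in dict(b=(272,202),c=(266,241),gauge=(332,140)).items():
    r=np.s_[v-20:v+20,u-14:u+14];print(nm,cv2.absdiff(s0[r],s['color'][r]).mean())
E
```

```text
19.0667 [ 0.58896934 -0.01509206  0.18458387] [ 0.36928408 -0.1215553  -0.8849473 ] 0.046890316582557344
(np.float64(287.5528046405181), np.float64(203.40423108229004)) (np.float64(327.7867424556718), np.float64(196.02382489746836))
b 3.2526785714285715
c 13.370833333333334
gauge 43.3297619047619
```

View pics/c9.png

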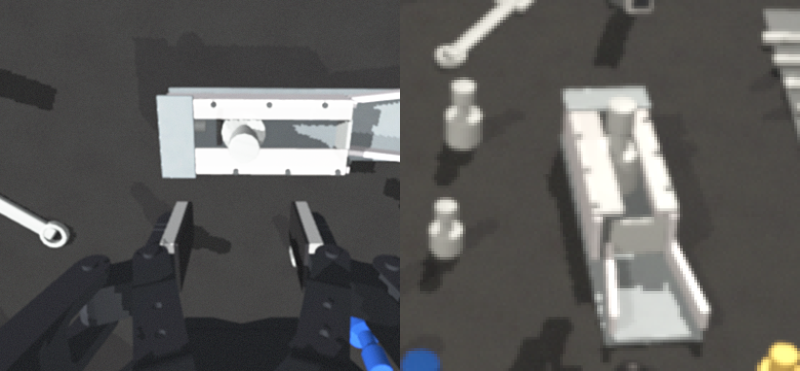

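c9 (my last viewable picture): the weight stands upright in the lane with its knob at crop (243,146), within about 2 px of the prediction. Its body is against the dark pad block, and the gate plate looks straight across behind it at (635,235). I'll back the arm off and check numerically.

drive_tool:
  linear:
    - [0,0,20]
    - [0,0,20]
    - [0,-20,10]
    - [-5,-30,0]
    - [-5,-30,0]
    - [-5,-30,0]
    - [-5,-30,0]
    - [-10,-30,0]
    - [-10,-30,0]
    - [-10,-30,0]
    - [-10,-30,0]
    - [-10,-30,0]
    - [0,0,0]
    - [0,0,0]
  turn:
    - [0,0,0]
    - [0,0,0]
    - [0,0,0]
    - [0,0,0]
    - [0,0,0]
    - [0,0,0]
    - [0,0,0]
    - [0,0,0]
    - [0,0,0]
    - [0,0,0]
    - [0,0,0]
    - [0,0,0]
    - [0,0,0]
    - [0,0,0]
  jaw: [55,55,55,55,55,55,55,55,55,55,55,55,55,55]

```text
time_s: 20.23
tcp_pos: [0.51, -0.3158, 0.2212]
ee_rot: [-3.131, 0.024, 0.076]
ft_force: [0.2, 0.1, 0.8]
finger_gap: 0.0469
```

```bash
python3 - <<'E'
from h import *
s9=load('side9');s=grab('side','side10');t=grab('top','top10');s0,t0=load('side0'),load('top0')
st=arm.state();print(st['time_s'],st['tcp_pos'],st['ft_force'])
G=lambda f:cv2.cvtColor(f['color'],cv2.COLOR_BGR2GRAY)
def shift(f0,f1,u,v,h=14):
    T=G(f0)[v-h:v+h,u-h:u+h];A=G(f1)[v-h-8:v+h+8,u-h-8:u+h+8]
    r=cv2.matchTemplate(A,T,cv2.TM_CCOEFF_NORMED);_,m,_,l=cv2.minMaxLoc(r);return (l[0]-8,l[1]-8,round(m,3))
print('side b,c,gauge',shift(s0,s,272,202),shift(s0,s,266,241),shift(s0,s,332,140,20))
print('top b,c,gauge',shift(t0,t,264,239),shift(t0,t,326,243),shift(t0,t,152,165,22))
print('gate side (333,242)',shift(s0,s,333,241,8),shift(s0,s9,333,241,8),'top gate',shift(t0,t,331,180,10))
print('gate rows before',G(s0)[238:248:3,322:348:2].tolist());print('after ',G(s9)[238:248:3,322:348:2].tolist());print('now',G(s)[238:248:3,322:348:2].tolist())
# knob top in top view: bright blob in slot
g=G(t)[150:210,250:345];g0=G(t0)[150:210,250:345]
d=(cv2.absdiff(g,g0)>35).astype(np.uint8);n,l,stt,c=cv2.connectedComponentsWithStats(d);
for a,b in zip(stt[1:],c[1:]):
    if a[4]>15: print('top diff',a,b+[250,150])
print('expect knob top px',proj(t,np.array([.590,-.017,.094])),'body',proj(t,np.array([.590,-.017,.046])))
g=G(s)[160:270,295:365];g0=G(s0)[160:270,295:365]
d=(cv2.absdiff(g,g0)>35).astype(np.uint8);n,l,stt,c=cv2.connectedComponentsWithStats(d)
for a,b in zip(stt[1:],c[1:]):
    if a[4]>15: print('side diff',a,b+[295,160])
E
```

```text
20.3333 [ 0.51049791 -0.3147202   0.22148875] [-1.09616938  0.27933383 -0.8073869 ]
side b,c,gauge (0, 0, 0.997) (0, 0, 0.938) (8, 7, 0.164)
top b,c,gauge (0, 0, 1.0) (0, 0, 1.0) (0, 0, 0.986)
gate side (333,242) (0, 0, 0.806) (0, 0, 0.806) top gate (0, 0, 0.976)
gate rows before [[77, 125, 141, 177, 174, 166, 166, 162, 146, 137, 136, 144, 135], [87, 139, 138, 137, 137, 137, 137, 138, 138, 137, 136, 153, 119], [98, 154, 152, 139, 137, 137, 136, 136, 137, 137, 135, 154, 174], [160, 162, 140, 153, 149, 136, 135, 135, 136, 135, 135, 152, 255]]
after  [[87, 136, 157, 193, 191, 182, 182, 180, 166, 155, 154, 168, 153], [87, 148, 155, 155, 155, 154, 155, 155, 154, 155, 150, 173, 133], [98, 154, 155, 156, 155, 155, 154, 154, 155, 154, 151, 179, 186], [160, 162, 140, 153, 155, 153, 153, 151, 153, 153, 155, 182, 255]]
now [[87, 137, 157, 195, 193, 184, 185, 180, 167, 158, 155, 170, 154], [88, 150, 155, 157, 157, 156, 156, 157, 157, 155, 151, 174, 135], [99, 155, 155, 157, 156, 156, 155, 155, 156, 155, 152, 180, 188], [160, 164, 141, 154, 155, 154, 155, 154, 153, 153, 157, 182, 255]]
top diff [80 17 15 16 49] [335.16326531 171.48979592]
top diff [ 11  20  14  19 193] [267.55958549 178.87564767]
top diff [ 33  26  29  12 183] [292.49180328 182.1147541 ]
expect knob top px (np.float64(290.9859435673455), np.float64(179.14370569037968)) body (np.float64(290.843188022225), np.float64(182.36200959071758))
side diff [19 25  5  5 18] [315.94444444 187.22222222]
side diff [ 11  30  27  47 788] [317.4213198  208.84771574]
side diff [ 8 62  9 17 69] [304.98550725 230.73913043]
```

Checks agree: weights b and c and the gauge show zero shift in the top view, and the gate plate is at its shut position in both views. The weight is where expected and nothing touches the robot. Handing in.

```bash
python3 -c "
from cell import arm
print(arm.sign_off())"
```

```text
the job is handed in; nothing more can be done
None
```

The largest steel weight is in the lane, upright and against the sprung pad, with the gate shut behind it. I handed the job in at about 20 s.

**What I did:** I gripped the weight by its knob, set it in the mouth and slid it through the gate. The force along the lane read up to about 9 N at the points where I read it. It met the pad with its axis about 106 mm past the gate. I pressed twice, with the wrist force reading about 9–13.6 N; sliding friction of about 2 N is included in that. Then I let the force fall to under 2 N, opened the jaws and backed off.

**Last checks:**
- **Weight:** the knob was within about 2 pixels of the expected home position in the wrist view. The top view agreed.
- **Gate:** the plate matched its shut position in both views. In the side view the match was weaker (0.81), because the plate is evenly brighter than before.
- **Other weights and gauge:** the medium and small weights showed zero shift in both views. The gauge showed zero shift in the top view; the side check on it found no match (0.16), probably because the arm was in the way.

**What failed or disagreed:**
- **First grasp:** it closed on air just above the knob. The fingertips stood about 33 mm higher than the reported tool position implied, so I set heights from the cameras after that.
- **Setting down:** one reading was about 25 N above the weight's own as its foot met the floor plate. That was floor contact, not pressing home. If the 20 N limit covers setting down as well, this passed it.
- **Slide past the gate:** the weight drifted about 4 mm towards the right wall with a slight tilt. I corrected both before it reached the pad.

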